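# Hold the tester's sprung lid at the set pointer

## Robot

A 6-joint arm with a two-finger parallel gripper is mounted at the origin on a cart in front of the work surface, level with it; the furniture and walls round the work are solid. World frame = base frame: x ahead of the robot, y to its left, z up, the work surface at z = 0. Lengths are in m, angles in degrees, forces in N, time in s.
With the tool pointing down it reaches from about 0.375 to 0.9 m from the base axis. Payload 3.1 kg.
Tool frame: the origin (TCP) lies midway between the tips of the shut fingers; the grasp point (between the pads) lies 19 mm behind it; z points along the fingers, y is the line along which they close (so a half turn about z gives the same grasp; the last joint's range is limited). The gripper opens to 87 mm and grips with 3 to 60 N. Pads are 19 mm wide; open, the fingers measure 117 mm over their backs; the gripper's body (75 mm by 190 mm) begins 51 mm behind the grasp point.
Start: joints at [-75.258, 30.224, 82.088, -0, 67.689, -10.227], TCP at [0.264, -0.567, 0.192] pointing down, gripper open.
Joint ranges: [-176.69, 176.69], [-43.24, 126.21], [12.49, 139.97], [-82, 262], [0, 151.66], [-163.58, 163.58]. Speed limits (degrees/s): [159.86, 159.86, 180, 180, 180, 180].

## Interface

Orientations are given as a 3x3 rotation matrix whose columns are the frame's x, y, z axes.
In Python, from rig import read_state, optics, bot gives the robot as it stands. The module is installed in compiled form; this text tells all that it offers.
- The arm moves only by the tool send_rows, never from a script. Its argument "commands" is a list of rows, each a list of 7 numbers: the turn, a rotation vector about the tool's x, y, z in units of 5 degrees (1.0 is 5 degrees), then the shift along the tool's x, y, z in units of 30 mm (1.0 is 30 mm), then the opening, from 0 (shut) to 1 (fully open). In form: [[rx, ry, rz, tx, ty, tz, gripper], ...]. A call has 1 to 20 rows; each row is the pose to reach, as a shift and turn from the pose commanded when the call began, along the tool's axes at that moment; what a row does not reach only later rows make up. A row lasts 1/12 s, in which the tool goes at most 41.7 mm and 7.16 degrees, less where a joint would pass 70% of its speed; a pose out of reach is approached as far as the arm can. A call with a gripper value outside its range is refused whole. The fingers move at their own pace and stop on an object; the grip force is fixed at half the most. Time passes only in rows, so rows that repeat a pose let the fingers close. It gives the time, the measured TCP pose, the force, the opening and the grip force at its end, in the units of the state.
- read_state(): the state, without advancing time (a new reading comes with each control period).
- optics.capture(name): name is "scene" or "top" or "wrist"; returns a dict with "image" (480x640x3 uint8, blue, green, red), "intrinsics" (3x3 intrinsics, pixels), "extrinsics" (4x4, takes a point from world to camera coordinates); the wrist camera has in their place "T_tool_cam" (4x4, takes a point from camera to tool coordinates, whose origin is the TCP and whose axes are the flange's). Camera axes: x right, y down, z forward; pixel columns grow to the right and rows downward; lengths in m; the calibration is good to about 2 mm. A picture is of the moment at which its call begins: read the wrist's pose just before it. There is no depth.
- bot.hand_in(): hands the job in; it is judged then, once.
The state is a dict: "time_s": time; "joint_positions": joint angles; "qvel": joint speeds; "tau": joint torques, N m; "position": TCP position; "tcp_rot": TCP orientation; "force": force on the tool from outside, world axes, zero at the start; "moment": the same for the moment, N m; "opening": opening from 0.0 (shut) to 1.0 (fully open); "grasp_force": force on a finger pad.
Only numpy, scipy, OpenCV 4.12 (cv2) and the standard library are available. Lean on these libraries where they do the work, as an engineer would, in place of code of your own. Each camera call takes 0.05 s, during which the arm holds its last target. There are 200 camera calls.

## Task

Someone left the loupe on the lid of the small bench tester: lift it off and put it in the open grey parts bin on the tester's left. Then raise the tester's sprung lid by the bar at its front until the lid lines up with the set pointer at its side, and finish holding it there still with the gripper (let go and it springs shut), so that a colleague can work inside. Do not shift the pointer, and leave the other things on the bench where they are.

Things in the scene. Friction and masses are not known exactly. Their poses are not given: they have to be found in the camera images.
- tester: Grey metal case, fixed to the bench, 140 x 130 x 66 mm on a 148 x 138 mm foot plate, aluminium lid on top, graduated steel arc on its left side. Origin: centre of its underside; x runs from its front (robot side, where the lid's bar is) to its hinged rear, y to its left, z up.
- lid: Aluminium lid 142 x 132 x 8 mm, 0.25 kg. Origin on the hinge line, mid width, at (72, 0, 68) mm in the tester's frame; plate towards its -x, z 0 to 8 mm. Shut, its axes are the tester's; opening (0 to 1.2 rad) turns it about +y, front edge up and back. A spring and its weight pull it shut: about 4 N at the bar when shut, 6 N at 0.75 rad.
- lid_bar (a point): Middle of the round dark bar in front of the lid, on a tongue: 14 mm diameter, 28 mm long along y, at (-176, 0, 4) mm in the lid's frame; free air round it, 34 mm before the case wall, 72 mm above the bench when shut. Its flat ends can be pinched from above; it turns between the pads as the lid rises.
- pointer: Thin dark steel pointer left of the lid, outside the arc, turning stiffly about the hinge line. Origin on that line at (72, 79, 68) mm in the tester's frame; reaches 95 mm towards its -x, 7 mm high, 3 mm thick. Starts 0.30 to 0.75 rad up from level, same sense as the lid, which lines up with it at the same angle (parallel, seen along the hinge).
- pointer_tip (a point): Free end of the pointer, 95 mm from the hinge line.
- loupe: Black round loupe, 34 mm diameter, 26 mm high, 50 g, standing on the shut lid. Origin: centre of its underside.
- bin: Open grey plastic parts bin left of the tester (not the one far right), fixed, 112 (its x) x 146 (its y) x 42 mm high; clear space inside 70 (x) x 114 (y) mm, floor 2 mm thick. Origin: centre of its underside.
- segment: Black die segment, 32 x 40 x 20 mm, loose on the bench; stays where it is. Origin: centre of its underside.
- wheel: Toothed spare feed wheel, 45 mm diameter, 18 mm high, loose on the bench; stays where it is. Origin: centre of its underside.
- carton: Small cardboard blade box, 74 x 55 x 18 mm, loose on the bench; stays where it is. Origin: centre of its underside.
Mind the look-alikes: they are no part of the job. Leave any purple look-alike of the loupe alone. Leave any orange look-alike of the segment alone.

How it is judged:
By the outcome, as a careful person would: the job done as asked, in the order asked, and still so for the second after the job is handed in, while the arm keeps its last pose, push and grip.
It also fails if it takes over 58 s, if anything falls off the work surface, if the arm or the gripper's body presses on something with over 40 N, if the wrist force passes 120 N, or if a joint passes its speed limit or range.

## Working session

There is one attempt and no reset: what is moved stays moved. The work goes in short steps, Python scripts to look and compute and a tool call to move; the robot and the scene stay as the last step left them, time stands still between calls to the robot, and variables do not carry over. Pictures are saved under pics/ and viewed, at most 10 in all, crops included, and the job is handed in when it is done.

Besides the shell and the picture viewer there is one more tool, called after "Emit:" as name(argument=value, ...), one argument or row to a line, values as JSON. send_rows: Moves the arm, as the interface text tells. Its arguments: {"type":"object","properties":{"commands":{"type":"array","items":{"type":"array","items":{"type":"number"}}}},"required":["commands"]}

```bash
mkdir -p pics; cat > h.py <<'E'
import numpy as np, cv2
from rig import read_state, optics, bot
def cap(n):
    s=read_state(); c=optics.capture(n); K=np.array(c["intrinsics"])
    if n=="wrist":
        T=np.eye(4);T[:3,:3]=np.array(s["tcp_rot"]);T[:3,3]=s["position"]
        W=T@np.array(c["T_tool_cam"])
    else: W=np.linalg.inv(np.array(c["extrinsics"]))
    return c["image"],K,W
def ray(K,W,p):
    d=W[:3,:3]@np.linalg.solve(K,[p[0],p[1],1.]); return W[:3,3],d/np.linalg.norm(d)
def onz(K,W,p,z):
    o,d=ray(K,W,p); return o+d*(z-o[2])/d[2]
def proj(K,W,X):
    q=K@(np.linalg.inv(W)@np.append(X,1))[:3]; return q[:2]/q[2]
def tri(a,b):
    (o1,d1),(o2,d2)=a,b; t=np.linalg.lstsq(np.c_[d1,-d2],o2-o1,rcond=None)[0]
    p,q=o1+t[0]*d1,o2+t[1]*d2; return (p+q)/2,np.linalg.norm(p-q)
E
python3 - <<'E'
from h import *
for n in("top","scene"):
    i,K,W=cap(n); cv2.imwrite(f"pics/{n}1.png",i); print(n,K.round(1).tolist(),W.round(3).tolist())
s=read_state();print(s["time_s"],np.round(s["tcp_rot"],3).tolist(),s["force"],s["opening"])
E
```

```text
top [[435.9, 0.0, 319.9], [0.0, 435.9, 236.6], [0.0, 0.0, 1.0]] [[0.013, -0.998, 0.054, 0.489], [-1.0, -0.013, -0.007, -0.256], [0.008, -0.054, -0.999, 0.977], [0.0, 0.0, 0.0, 1.0]]
scene [[435.1, 0.0, 316.1], [0.0, 435.1, 239.4], [0.0, 0.0, 1.0]] [[-0.832, -0.383, 0.402, 0.194], [-0.555, 0.545, -0.628, 0.267], [0.021, -0.746, -0.666, 0.634], [0.0, 0.0, 0.0, 1.0]]
0.1 [[0.907, 0.422, -0.001], [0.422, -0.907, 0.002], [0.0, -0.002, -1.0]] [0.26027001 0.98234723 1.07473661] 1.0010045493665127
```

View pics/top1.png

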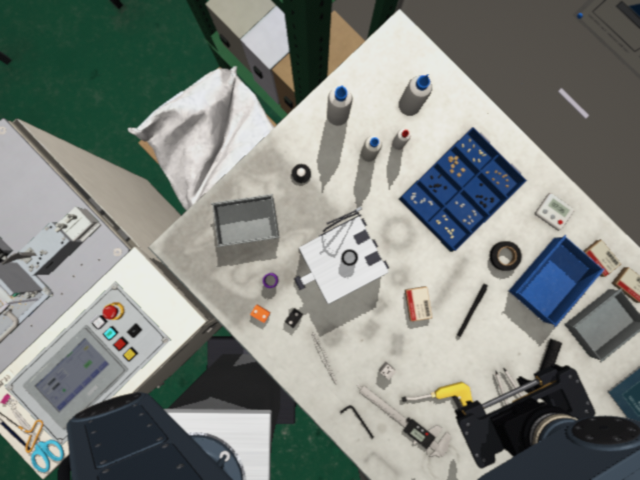

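View pics/scene1.png

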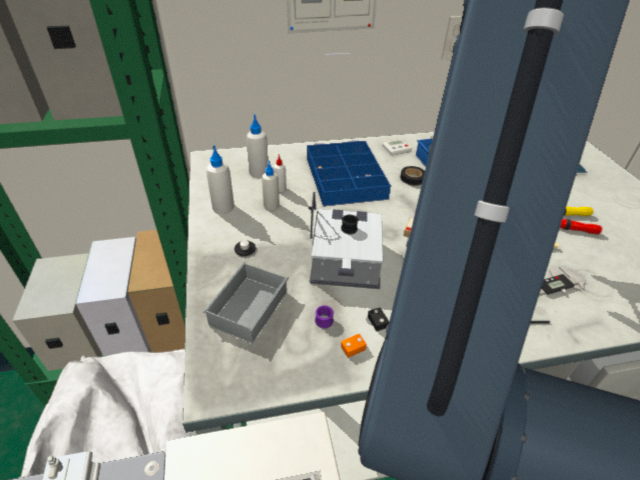

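The top view shows the tester at about (343,262), its bar at (303,283), and the pointer and arc at about (345,230). The bin is at (245,222).
Things that could be taken for the loupe:
- black round on the lid at (349,257): chosen, since it is black and stands on the lid
- purple ring at (270,281): look-alike
- black/white round at (301,174)
- tape roll at (506,255)

Next I'll measure roughly and check the choice in a close crop.

```bash
python3 - <<'E'
from h import *
i,K,W=cap("top")
for n,p,z in[("loupe",(349,257),.102),("lidL",(300,246),.076),("bar",(303,283),.072),("lidBL",(352,211),.076),("lidFR",(333,303),.076),("lidBR",(388,266),.076),("binc",(245,222),.04),("bin1",(213,205),.042),("bin2",(274,196),.042),("bin3",(278,235),.042),("bin4",(217,246),.042)]:
    print(n,onz(K,W,p,z).round(3))
c=cv2.resize(i[190:320,200:400],None,fx=4,fy=4,interpolation=cv2.INTER_CUBIC); cv2.imwrite("pics/c1.png",c)
E
```

```text
loupe [ 0.497 -0.321  0.102]
lidL [ 0.518 -0.222  0.076]
bar [ 0.442 -0.229  0.072]
lidBL [ 0.592 -0.329  0.076]
lidFR [ 0.402 -0.291  0.076]
lidBR [ 0.479 -0.404  0.076]
binc [ 0.57  -0.101  0.04 ]
bin1 [ 0.605 -0.032  0.042]
bin2 [ 0.626 -0.163  0.042]
bin3 [ 0.542 -0.173  0.042]
bin4 [ 0.517 -0.043  0.042]
```

View pics/c1.png

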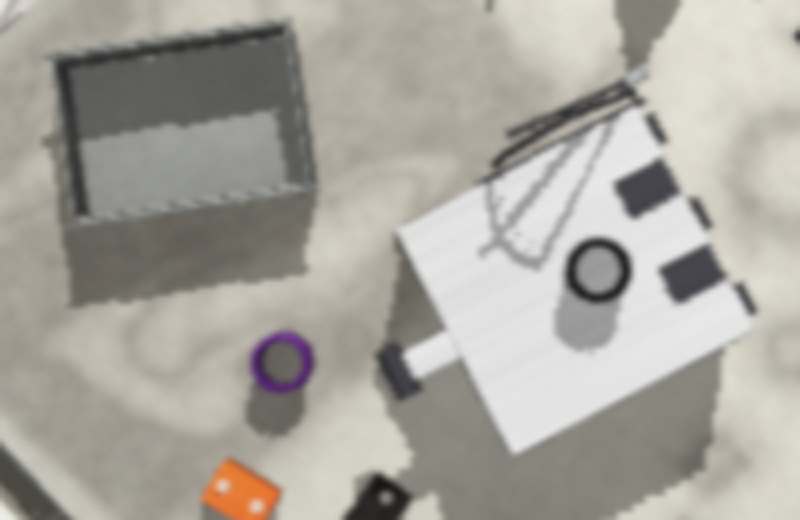

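The crop confirms it: a black ring on the lid at crop (598,270), and the purple one at (282,362) is the decoy. Next I'll move over the tester for a closer wrist view.

```bash
cat >> h.py <<'E'
def rel(P,az=None,yx=None):
    "row for TCP at P, tool down with tool y axis at world azimuth az (deg, mod 180)"
    from scipy.spatial.transform import Rotation as Ro
    s=read_state(); R=np.array(s["tcp_rot"]); t=R.T@(np.array(P)-s["position"])/.03
    r=np.zeros(3)
    if az is not None:
        c=[]
        for a in(az,az+180):
            a=np.radians(a); y=np.array([np.cos(a),np.sin(a),0]); z=np.array([0,0,-1.])
            c.append(Ro.from_matrix(R.T@np.c_[np.cross(y,z),y,z]).as_rotvec(degrees=True)/5)
        c.sort(key=np.linalg.norm); print("alt",c[1].round(2)); r=c[0]
    print("row",r.round(3),t.round(3),"q6",np.round(s["joint_positions"][5],1))
E
python3 - <<'E'
from h import *
c=optics.capture("wrist"); print(np.array(c["T_tool_cam"]).round(3),np.array(c["intrinsics"]).round(1))
rel([.42,-.30,.36],-55.5)
E
```

```text
[[-0.    -0.969 -0.249  0.067]
 [ 1.     0.    -0.001 -0.001]
 [ 0.001 -0.249  0.969 -0.193]
 [ 0.     0.     0.     1.   ]] [[342.9   0.  320.8]
 [  0.  342.9 239.2]
 [  0.    0.    1. ]]
alt [-1.000e-02  2.000e-02  3.409e+01]
row [-0.015 -0.004 -1.906] [ 8.468 -5.849 -5.622] q6 -10.2
```

Emit:
send_rows(
  commands=[
    [0,0,-1.9,11.2,-4.6,-2.6,1],
    [0,0,-1.9,11.2,-4.6,-2.6,1],
    [0,0,-1.9,11.2,-4.6,-2.6,1],
    [0,0,-1.9,11.2,-4.6,-2.6,1],
    [0,0,-1.9,11.2,-4.6,-2.6,1],
    [0,0,-1.9,11.2,-4.6,-2.6,1],
    [0,0,-1.9,11.2,-4.6,-2.6,1],
    [0,0,-1.9,11.2,-4.6,-2.6,1],
    [0,0,-1.9,11.2,-4.6,-2.6,1],
    [0,0,-1.9,11.2,-4.6,-2.6,1],
    [0,0,-1.9,11.2,-4.6,-2.6,1],
    [0,0,-1.9,11.2,-4.6,-2.6,1],
    [0,0,-1.9,11.2,-4.6,-2.6,1],
    [0,0,-1.9,11.2,-4.6,-2.6,1],
  ],
)

```text
time_s: 1.37
position: [0.509, -0.3007, 0.2691]
tcp_rot: [[0.826, 0.564, -0.001], [0.564, -0.826, 0.001], [-0.001, -0.001, -1.0]]
force: [0.5, 0.3, -0.2]
opening: 1.004
grasp_force: 0.0
```

```bash
python3 - <<'E'
from h import *
i,K,W=cap("wrist"); cv2.imwrite("pics/w1.png",i); np.savez("w1",i=i,K=K,W=W)
i2,K2,W2=cap("scene"); cv2.imwrite("pics/s2.png",i2); np.savez("s2",i=i2,K=K2,W=W2)
i2,K2,W2=cap("top"); np.savez("t2",i=i2,K=K2,W=W2)
print(W.round(3))
E
```

```text
[[ 0.564 -0.799 -0.207  0.564]
 [-0.826 -0.547 -0.138 -0.262]
 [-0.002  0.249 -0.969  0.462]
 [ 0.     0.     0.     1.   ]]
```

View pics/w1.png

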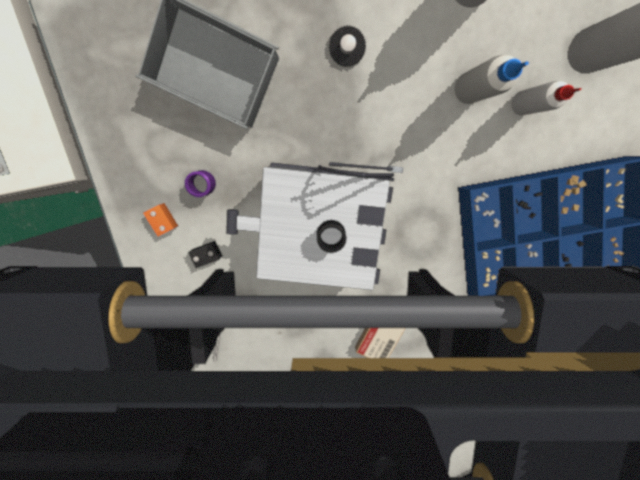

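The wrist view shows the loupe at (331,236), lid corners near (263,166), (258,278), (376,288) and (393,172), the bar at (233,221), and the pointer and arc near (350,168). Next I'll refine these.

```bash
python3 - <<'E'
from h import *
d=np.load("w1.npz"); i,K,W=d["i"],d["K"],d["W"]
g=cv2.cvtColor(i,cv2.COLOR_BGR2GRAY)
m=np.zeros_like(g); m[215:258,310:353]=(g[215:258,310:353]<70)*255
n,l,st,ce=cv2.connectedComponentsWithStats(m); k=1+np.argmax(st[1:,4]); 
ys,xs=np.where(l==k); (c,r)=cv2.minEnclosingCircle(np.c_[xs,ys].astype(np.float32)); print("loupe",st[k],c,r)
lou=onz(K,W,c,.098); print(lou.round(4), "diam",2*r*np.linalg.norm(lou-W[:3,3])/343)
b=np.zeros_like(g); b[203:243,222:242]=(g[203:243,222:242]<85)*255
n,l,st,ce=cv2.connectedComponentsWithStats(b);k=1+np.argmax(st[1:,4]); ys,xs=np.where(l==k)
rb=cv2.minAreaRect(np.c_[xs,ys].astype(np.float32)); print("bar",rb); bx=cv2.boxPoints(rb)
B=onz(K,W,rb[0],.079); print(B.round(4)); P=[onz(K,W,p,.079)[:2] for p in bx]; print(np.round(P,4).tolist())
br=np.zeros_like(g); br[150:300,235:405]=(g[150:300,235:405]>165)*255
cv2.imwrite("pics/lidm.png",br)
h=np.zeros_like(br)
n,l,st,ce=cv2.connectedComponentsWithStats(cv2.morphologyEx(br,cv2.MORPH_OPEN,np.ones((3,3)))); print(st[:6].tolist())
cv2.imwrite("pics/w1c.png",np.vstack([cv2.resize(i[150:300,220:410],None,fx=4,fy=4,interpolation=cv2.INTER_CUBIC)]))
E
```

```text
loupe [317 221  28  31 414] (330.38775634765625, 235.83673095703125) 15.53720474243164
[ 0.4952 -0.3204  0.098 ] diam 0.03395922709021156
bar ((232.2755584716797, 220.98878479003906), (10.536837577819824, 24.019994735717773), 2.862405300140381)
[ 0.4428 -0.2214  0.079 ]
[[0.4272, -0.2228], [0.452, -0.2098], [0.4582, -0.2199], [0.4335, -0.2331]]
[[0, 0, 640, 480, 293228], [235, 150, 52, 21, 738], [294, 150, 14, 7, 63], [359, 150, 32, 13, 200], [379, 158, 11, 8, 65], [237, 161, 168, 134, 11638]]
```

View pics/w1c.png

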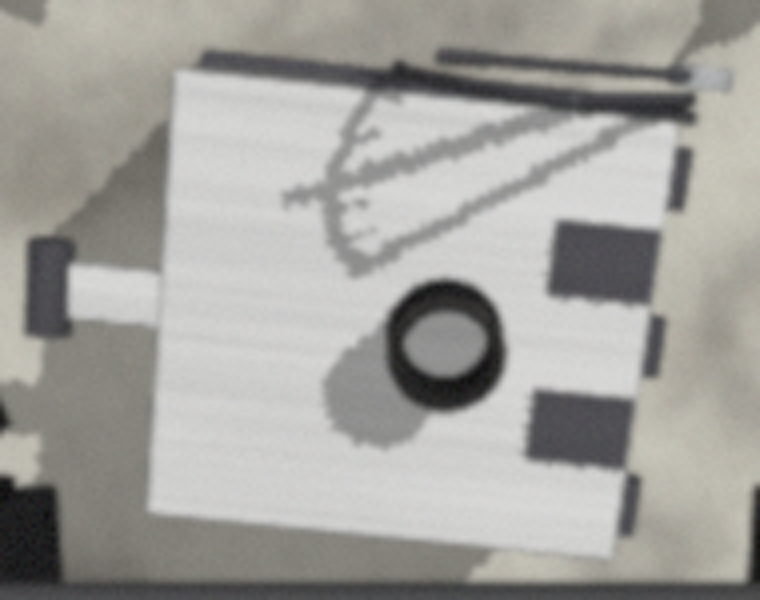

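The crop shows the lid corners, the loupe, and the pointer as the upper dark line from crop (438,55) to (690,75). I'll fit the tester frame and work out the grasp and bin moves.

```bash
cat >> h.py <<'E'
def fit2(A,B): # 2D rigid A->B
    a,b=A.mean(0),B.mean(0); H=(A-a).T@(B-b); th=np.arctan2(H[0,1]-H[1,0],H[0,0]+H[1,1])
    R=np.array([[np.cos(th),-np.sin(th)],[np.sin(th),np.cos(th)]]); t=b-R@a
    return R,t,np.degrees(th),B-(A@R.T+t)
E
python3 - <<'E'
from h import *
d=np.load("w1.npz"); i,K,W=d["i"],d["K"],d["W"]
px=[(264,167.5),(257.2,278.2),(373,289.2),(389.2,180)]
L=np.array([onz(K,W,p,.076)[:2] for p in px])
M=np.array([[-.070,.066],[-.070,-.066],[.072,-.066],[.072,.066]])
R,t,th,res=fit2(M,L); print("tester",t.round(4),th,(res*1000).round(1).tolist())
print("edges",[np.linalg.norm(L[k]-L[k-1]).round(4) for k in range(4)])
print("bar pred",R@[-.104,0]+t,"loupe in tester",R.T@(np.array([.4952,-.3204])-t))
np.savez("tester",R=R,t=t)
# bin rim corners
for p in[(164,-2),(277,49),(249,127),(143,78)]: print(onz(K,W,p,.042).round(3))
rel([.4952,-.3204,.14],th); rel([.4952,-.3204,.080],th)
E
```

```text
tester [ 0.489  -0.3107] -61.41086633885655 [[-0.0, -1.6], [1.0, -0.6], [-0.0, 1.3], [-1.0, 0.9]]
edges [np.float64(0.1394), np.float64(0.1306), np.float64(0.1398), np.float64(0.1309)]
bar pred [ 0.4392746  -0.21934914] loupe in tester [0.01149183 0.00075123]
[ 0.6   -0.033  0.042]
[ 0.626 -0.159  0.042]
[ 0.538 -0.176  0.042]
[ 0.516 -0.05   0.042]
alt [-0.000e+00 -1.000e-02 -3.485e+01]
row [-0.007  0.003  1.153] [-0.762  0.281  4.312] q6 14.3
alt [-0.000e+00 -1.000e-02 -3.485e+01]
row [-0.007  0.003  1.153] [-0.762  0.282  6.312] q6 14.3
```

Emit:
send_rows(
  commands=[
    [0,0,1.15,-0.76,0.28,2,1],
    [0,0,1.15,-0.76,0.28,3.5,1],
    [0,0,1.15,-0.76,0.28,4.3,1],
    [0,0,1.15,-0.76,0.28,4.9,1],
    [0,0,1.15,-0.76,0.28,5.5,1],
    [0,0,1.15,-0.76,0.28,6.0,1],
    [0,0,1.15,-0.76,0.28,6.3,1],
    [0,0,1.15,-0.76,0.28,6.3,1],
    [0,0,1.15,-0.76,0.28,6.3,1],
  ],
)

```text
time_s: 2.27
position: [0.4961, -0.3199, 0.0806]
tcp_rot: [[0.877, 0.48, -0.0], [0.48, -0.877, 0.0], [-0.0, -0.0, -1.0]]
force: [-0.2, -0.5, 0.7]
opening: 1.0
grasp_force: 0.0
```

Emit:
send_rows(
  commands=[
    [0,0,0,0,0,0,0],
    [0,0,0,0,0,0,0],
    [0,0,0,0,0,0,0],
    [0,0,0,0,0,0,0],
    [0,0,0,0,0,0,0],
    [0,0,0,0,0,0,0],
    [0,0,0,0,0,0,0],
    [0,0,0,0,0,0,0],
  ],
)

```text
time_s: 2.93
position: [0.4962, -0.3194, 0.0807]
tcp_rot: [[0.877, 0.481, 0.0], [0.481, -0.877, -0.0], [-0.0, 0.0, -1.0]]
force: [0.7, 0.3, 0.3]
opening: 0.479
grasp_force: 0.0
```

Emit:
send_rows(
  commands=[
    [0,0,0,0,0,0,0],
    [0,0,0,0,0,0,0],
    [0,0,0,0,0,0,0],
    [0,0,0,0,0,0,0],
    [0,0,0,0,0,0,0],
    [0,0,0,0,0,0,0],
  ],
)

```text
time_s: 3.43
position: [0.4961, -0.3194, 0.0806]
tcp_rot: [[0.877, 0.481, -0.0], [0.481, -0.877, 0.0], [-0.0, -0.0, -1.0]]
force: [-0.1, -0.8, -0.4]
opening: 0.041
grasp_force: 0.0
```

Nothing was grasped, as the opening closed to 0.04. I'll look again.

```bash
python3 - <<'E'
from h import *
i,K,W=cap("wrist"); j,K2,W2=cap("scene")
a=cv2.resize(i,(480,360)); b=cv2.resize(j[150:300,200:420],(528,360),interpolation=cv2.INTER_CUBIC)
cv2.imwrite("pics/miss.png",cv2.resize(np.hstack([a,b]),(800,286)))
E
```

```text
(no output)
```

View pics/miss.png

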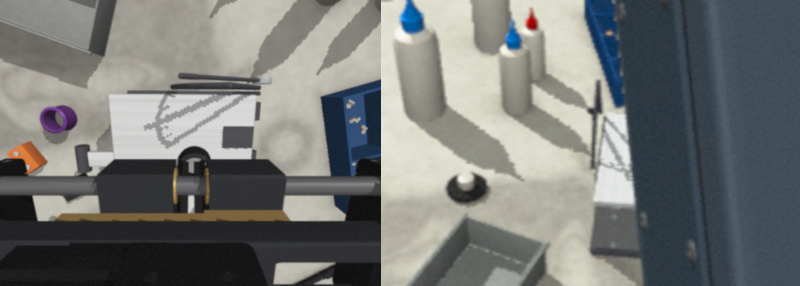

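The loupe seems to have slid out towards tool +x, seen as a dark arch behind the fingers at (193,155). I'll open, rise and measure again.

Emit:
send_rows(
  commands=[
    [0,0,0,0,0,-0.5,0.5],
    [0,0,0,0,0,-2,0.8],
    [0,0,0,0,0,-4,1],
    [0,0,0,0,0,-5,1],
    [0,0,0,0,0,-5,1],
    [0,0,0,0,0,-5,1],
    [0,0,0,0,0,-5,1],
    [0,0,0,0,0,-5,1],
  ],
)

```text
time_s: 4.2
position: [0.4949, -0.3183, 0.2286]
tcp_rot: [[0.877, 0.48, -0.003], [0.48, -0.877, 0.003], [-0.001, -0.004, -1.0]]
force: [0.1, 0.4, 0.0]
opening: 0.537
grasp_force: 0.0
```

```bash
python3 - <<'E'
from h import *
i,K,W=cap("wrist"); np.savez("w2",i=i,K=K,W=W)
j,K2,W2=cap("top"); np.savez("t3",i=j,K=K2,W=W2)
cv2.imwrite("pics/w2.png",cv2.resize(i[100:300,200:420],(660,600),interpolation=cv2.INTER_CUBIC))
g=cv2.cvtColor(i,cv2.COLOR_BGR2GRAY)
s=read_state();p=s["position"];print(np.round(p,4),s["opening"])
print("tcp px",proj(K,W,p), "lid under", proj(K,W,[p[0],p[1],.076]),"loupe top expected",proj(K,W,[.4952,-.3204,.102]))
E
```

```text
[ 0.4949 -0.3183  0.2281] 0.6289362223834939
tcp px [323.39720587 267.44557742] lid under [323.13279198 218.5013511 ] loupe top expected [325.25319261 224.47819316]
```

View pics/w2.png

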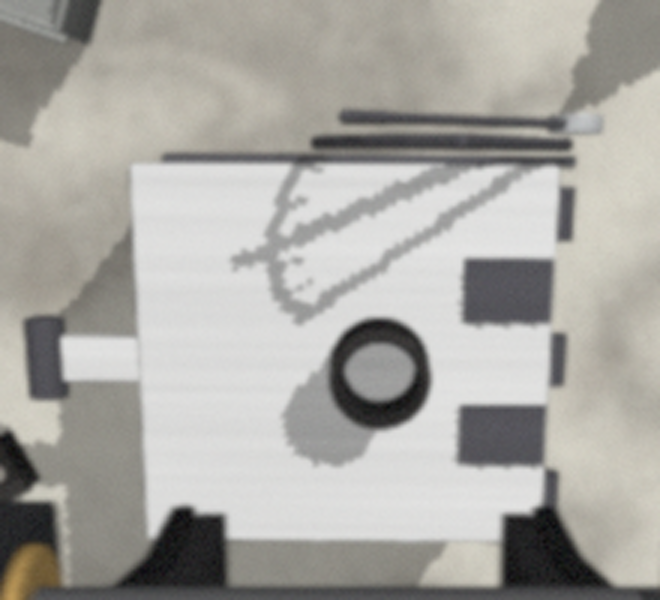

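The loupe has barely moved, now at crop (380,373), full image (327,224). I'll triangulate it and check where the fingertips really are.

```bash
python3 - <<'E'
from h import *
def blob(i,box,th):
    x0,y0,x1,y1=box; g=cv2.cvtColor(i,cv2.COLOR_BGR2GRAY)[y0:y1,x0:x1]
    n,l,st,ce=cv2.connectedComponentsWithStats(((g<th)*255).astype(np.uint8)); k=1+np.argmax(st[1:,4]); ys,xs=np.where(l==k)
    c,r=cv2.minEnclosingCircle(np.c_[xs+x0,ys+y0].astype(np.float32)); 
    return c,r
V={}
for f,box in[("w1",(310,215,353,258)),("w2",(305,200,350,248)),("t2",(335,240,365,275)),("t3",(335,240,365,275))]:
    d=np.load(f+".npz"); c,r=blob(d["i"],box,70); V[f]=ray(d["K"],d["W"],c); print(f,np.round(c,1),round(r,1),onz(d["K"],d["W"],c,.095).round(4))
for a,b in[("w1","w2"),("w1","t2"),("w2","t3")]: print(a,b,[np.round(q,4) for q in tri(V[a],V[b])])
m=cv2.imread("pics/miss.png")[:, :381]; d=np.load("w2.npz")
W=d["W"].copy(); W[:3,3]+=np.array([.4961,-.3194,.0806])-np.array([.4949,-.3183,.2281]); print("expected in miss", proj(d["K"],W,[.4952,-.3204,.102])*[381/640,286/480], proj(d["K"],W,[.4952,-.3204,.076])*[381/640,286/480],"tcp",proj(d["K"],W,[.4961,-.3194,.0806])*[381/640,286/480])
cv2.imwrite("pics/m2.png",cv2.resize(np.hstack([m[120:240,110:290]]),(780,520),interpolation=cv2.INTER_CUBIC))
E
```

```text
w1 [330.4 235.8] 15.5 [ 0.4946 -0.3209  0.095 ]
w2 [325.9 224. ] 17.5 [ 0.4947 -0.3215  0.095 ]
t2 [349.5 257. ] 22.3 [ 0.4967 -0.3228  0.095 ]
t3 [349.5 257. ] 22.3 [ 0.4967 -0.3228  0.095 ]
w1 w2 [array([ 0.4925, -0.3228,  0.0832]), np.float64(0.0002)]
w1 t2 [array([ 0.4961, -0.3212,  0.1004]), np.float64(0.0026)]
w2 t3 [array([ 0.4964, -0.3213,  0.1041]), np.float64(0.0016)]
expected in miss [193.06271766 168.53271617] [192.95220159 159.03205001] tcp [192.52746581 159.33712898]
```

View pics/m2.png

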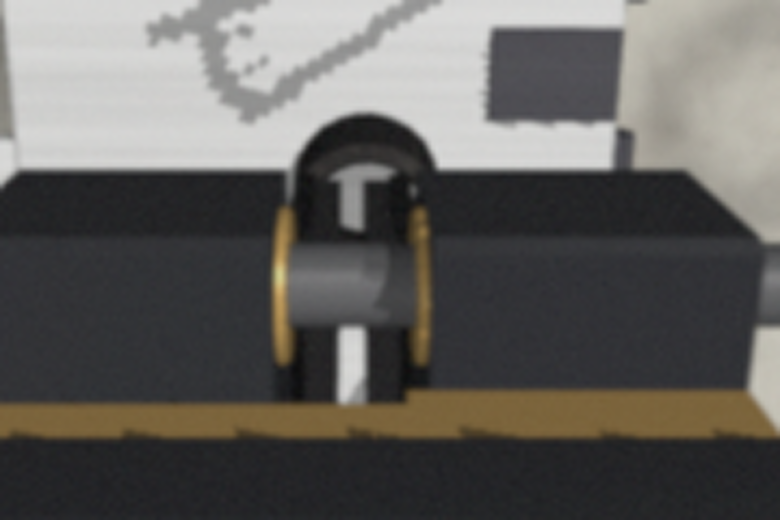

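The loupe has not moved. The fingertips in the image look about 30 mm nearer the camera than the stated TCP, so they may have closed above it. I'll check with the fingers fully open, when the inner faces are 87 mm apart.

Emit:
send_rows(
  commands=[
    [0,0,0,0,0,0,1],
    [0,0,0,0,0,0,1],
    [0,0,0,0,0,0,1],
    [0,0,0,0,0,0,1],
    [0,0,0,0,0,0,1],
    [0,0,0,0,0,0,1],
  ],
)

```text
time_s: 4.8
position: [0.4962, -0.3194, 0.2306]
tcp_rot: [[0.877, 0.481, -0.0], [0.481, -0.877, 0.0], [-0.0, -0.0, -1.0]]
force: [0.5, 0.1, 0.5]
opening: 0.985
grasp_force: 0.0
```

```bash
python3 - <<'E'
from h import *
s=read_state(); i,K,W=cap("wrist"); np.savez("w3",i=i,K=K,W=W)
g=cv2.cvtColor(i,cv2.COLOR_BGR2GRAY); print(s["opening"],s["position"])
for r in range(262,298,3):
    row=g[r]; dark=np.where(row[200:440]<50)[0]+200; print(r,dark[dark<322].max(initial=0),dark[dark>322].min(initial=999),dark.min(initial=0),dark.max(initial=0))
cv2.imwrite("pics/w3.png",cv2.resize(i[180:320,200:450],(800,448),interpolation=cv2.INTER_CUBIC))
E
```

```text
0.9850831871704255 [ 0.49616793 -0.31944564  0.23059882]
262 206 999 0 206
265 0 999 0 0
268 0 999 0 0
271 224 419 0 425
274 234 408 0 427
277 234 408 0 430
280 234 408 0 433
283 234 408 0 435
286 234 407 0 438
289 235 407 0 439
292 235 407 0 439
295 235 408 0 439
```

View pics/w3.png

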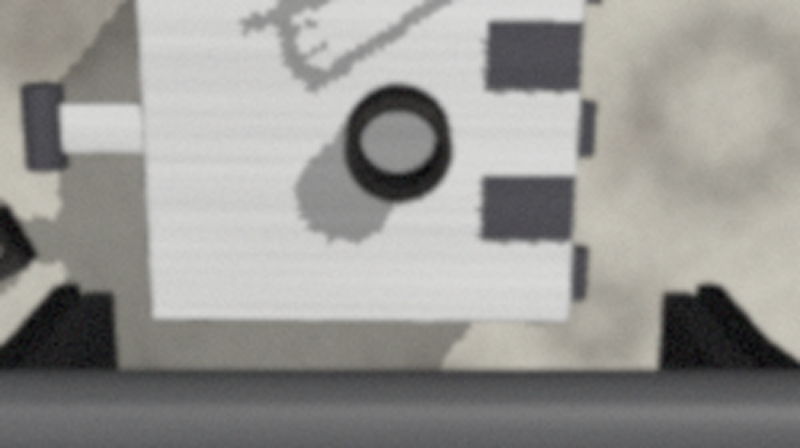

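The open fingers measure 174 px apart, and with their row this puts the tips about 35 mm behind the reported TCP. That agrees with the miss, where the tips would have been at 0.116, above the loupe. I'll go lower in guarded steps.

Emit:
send_rows(
  commands=[
    [0,0,0,0,0,1.3,1],
    [0,0,0,0,0,2.6,1],
    [0,0,0,0,0,3.9,1],
    [0,0,0,0,0,4.7,1],
    [0,0,0,0,0,5.2,1],
    [0,0,0,0,0,5.5,1],
    [0,0,0,0,0,5.5,1],
    [0,0,0,0,0,5.5,1],
  ],
)

```text
time_s: 5.52
position: [0.4965, -0.3198, 0.0659]
tcp_rot: [[0.877, 0.48, 0.0], [0.48, -0.877, -0.0], [0.0, 0.001, -1.0]]
force: [1.2, 0.4, 0.4]
opening: 1.004
grasp_force: 0.0
```

Emit:
send_rows(
  commands=[
    [0,0,0,-0.04,0.04,0.1,1],
    [0,0,0,-0.04,0.04,0.2,1],
    [0,0,0,-0.04,0.04,0.3,1],
    [0,0,0,-0.04,0.04,0.4,1],
    [0,0,0,-0.04,0.04,0.5,1],
    [0,0,0,-0.04,0.04,0.5,1],
  ],
)

```text
time_s: 6.02
position: [0.4954, -0.3208, 0.0502]
tcp_rot: [[0.877, 0.481, -0.001], [0.481, -0.877, 0.001], [-0.0, -0.001, -1.0]]
force: [0.5, -0.2, 0.2]
opening: 1.0
grasp_force: 0.0
```

The reported TCP is below the lid's surface with no force, so the tips really are shorter. Closing.

Emit:
send_rows(
  commands=[
    [0,0,0,0,0,0,0],
    [0,0,0,0,0,0,0],
    [0,0,0,0,0,0,0],
    [0,0,0,0,0,0,0],
    [0,0,0,0,0,0,0],
    [0,0,0,0,0,0,0],
    [0,0,0,0,0,0,0],
    [0,0,0,0,0,0,0],
    [0,0,0,0,0,0,0],
    [0,0,0,0,0,0,0],
    [0,0,0,0,0,0,0],
    [0,0,0,0,0,0,0],
  ],
)

```text
time_s: 7.02
position: [0.4957, -0.3211, 0.0507]
tcp_rot: [[0.877, 0.48, 0.0], [0.48, -0.877, -0.0], [0.0, 0.0, -1.0]]
force: [0.4, -0.2, 0.5]
opening: 0.371
grasp_force: 30.0
```

Emit:
send_rows(
  commands=[
    [0,0,0,0,0,-0.5,0],
    [0,0,0,0,0,-1,0],
    [0,0,0,0,0,-2,0],
    [0,0,0,0,0,-3,0],
    [0,0,0,0,0,-4,0],
    [0,0,0,0,0,-4,0],
    [0,0,0,0,0,-4,0],
  ],
)

```text
time_s: 7.6
position: [0.4966, -0.3219, 0.1726]
tcp_rot: [[0.877, 0.481, 0.003], [0.481, -0.877, -0.003], [0.001, 0.004, -1.0]]
force: [0.6, -0.8, -1.4]
opening: 0.371
grasp_force: 30.0
```

```bash
python3 - <<'E'
from h import *
# bin centre from wrist corners
C=np.array([[.600,-.033],[.626,-.159],[.538,-.176],[.516,-.050]]);R,t,th,res=fit2(np.array([[.056,.073],[.056,-.073],[-.056,-.073],[-.056,.073]]),C);print(t,th,(res*1000).round())
C2=np.array([[.605,-.032],[.626,-.163],[.542,-.173],[.517,-.043]]);print(C2.mean(0))
for z in(.17,.075): rel([.571,-.104,z])
E
```

```text
[ 0.57   -0.1045] 10.921006753964283 [[-11. -11.]
 [-13.   7.]
 [  9.  11.]
 [ 15.  -7.]]
[ 0.5725  -0.10275]
row [0. 0. 0.] [ 5.664 -5.178  0.073] q6 17.5
row [0. 0. 0.] [ 5.66  -5.192  3.239] q6 17.5
```

The loupe is held, at opening 0.371 and 30 N. I'll carry it over the bin, aligning the fingers with the bin's long side.

Emit:
send_rows(
  commands=[
    [0,0,1,1.3,-1.2,0,0],
    [0,0,2,2.3,-2.1,0,0],
    [0,0,3,3.3,-3.0,0,0],
    [0,0,3.5,4.3,-3.9,0,0],
    [0,0,3.5,5.1,-4.7,0,0],
    [0,0,3.5,5.66,-5.18,0,0],
    [0,0,3.5,5.66,-5.18,0,0],
    [0,0,3.5,5.66,-5.18,0,0],
    [0,0,3.5,5.66,-5.18,1.2,0],
    [0,0,3.5,5.66,-5.18,2.4,0],
    [0,0,3.5,5.66,-5.18,3.4,0],
    [0,0,3.5,5.66,-5.18,4.4,0],
    [0,0,3.5,5.66,-5.18,5.0,0],
    [0,0,3.5,5.66,-5.18,5.5,0],
    [0,0,3.5,5.66,-5.18,5.5,0],
  ],
)

```text
time_s: 8.85
position: [0.5661, -0.1038, 0.0015]
tcp_rot: [[0.981, 0.192, -0.008], [0.192, -0.981, 0.003], [-0.008, -0.004, -1.0]]
force: [-0.8, 0.2, -0.5]
opening: 0.367
grasp_force: 30.0
```

Emit:
send_rows(
  commands=[
    [0,0,0,0,0,0.2,0],
    [0,0,0,0,0,0.4,0],
    [0,0,0,0,0,0.6,0],
    [0,0,0,0,0,0.75,0],
    [0,0,0,0,0,0.75,0],
    [0,0,0,0,0,0.75,0],
  ],
)

```text
time_s: 9.35
position: [0.57, -0.1032, -0.0167]
tcp_rot: [[0.981, 0.195, 0.0], [0.195, -0.981, -0.0], [0.0, 0.0, -1.0]]
force: [-0.8, 0.4, -0.7]
opening: 0.366
grasp_force: 30.0
```

Emit:
send_rows(
  commands=[
    [0,0,0,0,0,0,0.52],
    [0,0,0,0,0,0,0.52],
    [0,0,0,0,0,0,0.52],
    [0,0,0,0,0,0,0.52],
    [0,0,0,0,0,-0.5,0.52],
    [0,0,0,0,0,-1.5,0.52],
    [0,0,0,0,0,-2.7,0.6],
    [0,0,0,0,0,-4,0.7],
    [0,0,0,0,0,-5.5,0.8],
    [0,0,0,0,0,-6.5,0.8],
    [0,0,0,0,0,-7.5,0.8],
    [0,0,0,0,0,-7.5,0.8],
    [0,0,0,0,0,-7.5,0.8],
  ],
)

```text
time_s: 10.43
position: [0.5711, -0.1036, 0.2105]
tcp_rot: [[0.981, 0.195, 0.005], [0.195, -0.981, -0.002], [0.004, 0.003, -1.0]]
force: [-0.8, -0.1, -0.8]
opening: 0.794
grasp_force: 0.0
```

```bash
python3 - <<'E'
from h import *
i,K,W=cap("wrist"); j,K2,W2=cap("top"); k,K3,W3=cap("scene")
np.savez("w4",i=i,K=K,W=W); np.savez("s4",i=k,K=K3,W=W3); np.savez("t4",i=j,K=K2,W=W2)
a=cv2.resize(i,(400,300)); b=cv2.resize(j[180:300,180:390],(400,300)); c=cv2.resize(k[160:360,190:400],(400,300),interpolation=cv2.INTER_CUBIC)
e=cv2.resize(k[185:250,290:390],(400,300),interpolation=cv2.INTER_CUBIC)
cv2.imwrite("pics/v4.png",np.vstack([np.hstack([a,b]),np.hstack([c,e])]))
print(read_state()["position"])
E
```

```text
[ 0.56852119 -0.1026487   0.20653004]
```

View pics/v4.png

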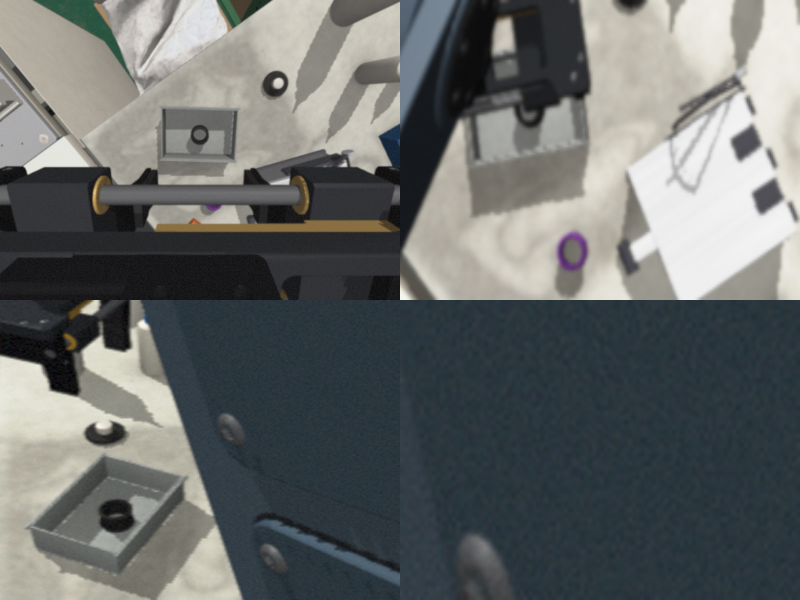

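The crops show the loupe standing in the bin, at wrist (198,135) and scene (115,514), with the purple ring and the other things untouched. My ten views are used up, so the pointer's angle now comes from line detection alone. I'll find the segments and compare them with where the pivot must project.

```bash
python3 - <<'E'
from h import *
T=np.load("tester.npz"); R,t=T["R"],T["t"]
def wp(x,y,z): return np.append(R@[x,y]+t,z)
def tip(th,r=.095,y=.079): return wp(.072-r*np.cos(th),y,.068+r*np.sin(th))
s1=np.load("s2.npz")
V={"w1":np.load("w1.npz"),"w2":np.load("w2.npz"),"w4":np.load("w4.npz"),"s1":dict(i=cv2.imread("pics/scene1.png"),K=s1["K"],W=s1["W"]),"t2":np.load("t2.npz")}
lsd=cv2.createLineSegmentDetector()
for n,d in V.items():
    K,W=d["K"],d["W"]; pv=proj(K,W,wp(.072,.079,.068)); tp=[proj(K,W,tip(a)) for a in(.3,.45,.6,.75)]
    print(n,"pivot",pv.round(1),"tips",np.round(tp,1).tolist())
    A=np.array(tp+[pv]); x0,y0=np.maximum(A.min(0)-15,0).astype(int); x1,y1=(A.max(0)+15).astype(int)
    g=cv2.cvtColor(d["i"],cv2.COLOR_BGR2GRAY)[y0:y1,x0:x1]
    L=lsd.detect(cv2.resize(g,None,fx=3,fy=3,interpolation=cv2.INTER_CUBIC))[0]
    for l in sorted(L.reshape(-1,4),key=lambda l:-np.hypot(l[2]-l[0],l[3]-l[1]))[:14]:
        l=l/3+[x0,y0,x0,y0]; print("   ",l.round(1),"len",round(np.hypot(l[2]-l[0],l[3]-l[1]),1))
E
```

```text
w1 pivot [390.7 167.5] tips [[309.5, 159.8], [314.2, 160.7], [321.3, 161.8], [330.7, 163.1]]
    [391.  170.3 330.1 165.6] len 61.1
    [329.9 162.  386.3 167. ] len 56.6
    [333.7 169.1 368.9 172.8] len 35.4
    [360.2 177.1 328.8 173.6] len 31.6
    [368.4 173.  392.1 173.3] len 23.7
    [294.1 164.5 316.8 167.4] len 22.9
    [380.5 178.7 360.4 178.2] len 20.1
    [310.9 171.9 294.1 170.1] len 16.9
    [319.2 165.3 334.  169.3] len 15.3
    [387.6 165.4 395.2 154.7] len 13.1
    [392.6 180.3 380.5 179.6] len 12.1
    [328.8 173.6 320.  172.3] len 8.9
    [399.8 160.  391.8 163.6] len 8.8
    [394.  150.2 400.4 144.5] len 8.6
w2 pivot [386.6 140.1] tips [[292.5, 138.9], [297.1, 138.5], [304.6, 138.0], [314.9, 137.5]]
    [304.7 144.6 388.9 145.7] len 84.2
    [388.9 149.9 305.5 149.1] len 83.4
    [314.6 136.7 386.8 139.6] len 72.2
    [382.2 142.4 313.5 140.9] len 68.7
    [348.  153.8 299.3 153.7] len 48.7
    [307.2 151.6 341.4 151.8] len 34.2
    [277.2 150.7 307.2 151.2] len 30.0
    [341.  152.  366.4 152.2] len 25.4
    [366.8 152.1 389.3 152.2] len 22.5
    [298.  153.7 277
[... 1070 characters left out ...]
 219.5 311.9 235.4] len 15.9
    [312.  207.  312.6 191.6] len 15.4
    [307.1 206.9 294.  203.3] len 13.6
    [314.4 227.1 315.9 215.4] len 11.8
    [322.1 231.3 317.3 222. ] len 10.4
    [320.6 222.8 325.4 231.7] len 10.1
    [325.3 221.4 318.6 214. ] len 10.1
    [316.5 222.8 315.2 232.5] len 9.8
    [300.4 228.2 292.  226.8] len 8.5
    [299.6 217.1 305.7 222.3] len 8.1
t2 pivot [355.3 211.3] tips [[317.0, 230.5], [319.4, 228.8], [322.6, 226.7], [326.7, 224.1]]
    [301.6 233.1 337.1 195.3] len 51.9
    [342.2 195.5 323.2 218.1] len 29.5
    [311.3 196.1 302.2 205.8] len 13.3
    [301.9 202.3 306.7 195.9] len 8.0
    [303.1 244.4 304.2 241.8] len 2.8
    [303.1 240.2 302.2 242.1] len 2.0
```

In both wrist views the tip lies near an angle of 0.74 rad. I want a well-conditioned side view to confirm this, so I'll work out a tilted look from over the bin.

```bash
python3 - <<'E'
from h import *
from scipy.spatial.transform import Rotation as Ro
s=read_state(); R=np.array(s["tcp_rot"])
a=np.radians(65); x=np.array([np.cos(a),np.sin(a),0]); z=np.array([0,0,-1.]); R0=np.c_[x,np.cross(z,x),z]
R1=R0@Ro.from_euler("y",-35,degrees=True).as_matrix()
print((Ro.from_matrix(R.T@R1).as_rotvec(degrees=True)/5).round(2),(R.T@(np.array([.599,-.262,.175])-s["position"])/.03).round(2),np.round(s["joint_positions"],1))
E
```

```text
[ -3.32  -6.45 -10.4 ] [-0.03  5.41  1.04] [-21.3  25.7  87.9  -0.   66.6  57.5]
```

Emit:
send_rows(
  commands=[
    [-0.33,-0.65,-1.04,0,0.4,0,1],
    [-0.66,-1.3,-2.08,0,0.9,0,1],
    [-1.0,-1.94,-3.12,0,1.5,0,1],
    [-1.33,-2.58,-4.16,0,2.1,0.1,1],
    [-1.66,-3.23,-5.2,0,2.7,0.2,1],
    [-1.99,-3.87,-6.24,0,3.3,0.4,1],
    [-2.32,-4.5,-7.28,0,3.9,0.6,1],
    [-2.66,-5.16,-8.32,0,4.5,0.8,1],
    [-3.0,-5.8,-9.36,0,5.0,0.9,1],
    [-3.32,-6.45,-10.4,0,5.4,1.0,1],
    [-3.32,-6.45,-10.4,0,5.4,1.0,1],
    [-3.32,-6.45,-10.4,0,5.4,1.0,1],
    [-3.32,-6.45,-10.4,0,5.4,1.0,1],
    [-3.32,-6.45,-10.4,0,5.4,1.0,1],
    [-3.32,-6.45,-10.4,0,5.4,1.0,1],
    [-3.32,-6.45,-10.4,0,5.4,1.0,1],
    [-3.32,-6.45,-10.4,0,5.4,1.0,1],
  ],
)

```text
time_s: 12.0
position: [0.6016, -0.2622, 0.1788]
tcp_rot: [[0.349, 0.906, -0.239], [0.741, -0.423, -0.521], [-0.573, 0.005, -0.819]]
force: [-0.0, 0.2, -0.0]
opening: 1.0
grasp_force: 0.0
```

```bash
cat > pv.py <<'E'
from h import *
import sys
T=np.load("tester.npz"); R,t=T["R"],T["t"]
def wp(x,y,z): return np.append(R@[x,y]+t,z)
def tip(th,r=.095,y=.079): return wp(.072-r*np.cos(th),y,.068+r*np.sin(th))
def show(d,N=22):
    K,W=d["K"],d["W"]; pv=proj(K,W,wp(.072,.079,.068)); tp=[proj(K,W,tip(a)) for a in(.3,.45,.6,.75,.9)]
    print("pivot",pv.round(1),"tips",np.round(tp,1).tolist())
    print("lid FL,RL top",proj(K,W,wp(-.07,.066,.076)).round(1),proj(K,W,wp(.072,.066,.076)).round(1))
    A=np.array(tp+[pv]); x0,y0=np.maximum(A.min(0)-25,0).astype(int); x1,y1=(A.max(0)+25).astype(int)
    g=cv2.cvtColor(d["i"],cv2.COLOR_BGR2GRAY)[y0:y1,x0:x1]
    L=cv2.createLineSegmentDetector().detect(cv2.resize(g,None,fx=3,fy=3,interpolation=cv2.INTER_CUBIC))[0]
    n=np.append(R@[0,1],0); p0=wp(0,.079,0)
    def pl(q):
        o,e=ray(K,W,q); X=o+e*((p0-o)@n)/(e@n); q=R.T@(X[:2]-t); return q[0],X[2]
    for l in sorted(L.reshape(-1,4),key=lambda l:-np.hypot(l[2]-l[0],l[3]-l[1]))[:N]:
        l=l/3+[x0,y0,x0,y0]; a,b=np.array(pl(l[:2])),np.array(pl(l[2:]))
        if a[0]>b[0]: a,b=b,a
        print(l.round(1),"plane xz mm",(a*1000).round(1),(b*1000).round(1),"ang",round(np.arctan2(a[1]-b[1],b[0]-a[0]),3))
E
python3 - <<'E'
from pv import *
i,K,W=cap("wrist"); np.savez("w5",i=i,K=K,W=W); s=read_state(); print(np.round(s["position"],3))
show(np.load("w5.npz"))
E
```

```text
[ 0.602 -0.262  0.179]
pivot [346.3 218.4] tips [[259.4, 196.6], [263.4, 211.2], [270.0, 226.7], [279.1, 242.4], [290.2, 257.7]]
lid FL,RL top [196.1 160.3] [338.2 231.9]
[346.3 225.7 308.3 274.2] plane xz mm [ 29.5 150.5] [71.4 78. ] ang 1.047
[283.3 171.4 332.7 198.8] plane xz mm [-0.2 50.6] [56.  50.7] ang -0.001
[336.9 229.2 298.9 238.5] plane xz mm [ 19.7 120.1] [59.6 88.8] ang 0.666
[311.9 211.2 277.8 193.7] plane xz mm [-3.2 82.4] [31.7 82.3] ang 0.002
[305.3 213.2 273.1 196.8] plane xz mm [-7.  88.7] [24.9 88.8] ang -0.004
[353.8 281.8 371.2 259.2] plane xz mm [ 75.1 139.4] [ 99.4 105. ] ang 0.957
[268.4 261.4 292.3 271. ] plane xz mm [ -4.4 153.6] [ 15.5 153.4] ang 0.008
[274.5 214.4 283.2 235.9] plane xz mm [ -3.9 107.2] [  5.5 124.8] ang -1.079
[272.9 224.9 267.3 202.8] plane xz mm [-11.3  98.6] [ -4.2 118.6] ang -1.228
[279.9 279.6 258.9 271.7] plane xz mm [-10.3 164.8] [  5.9 164.7] ang 0.005
[297.5 264.9 283.4 247.6] plane xz mm [  6.6 135.8] [ 19.6 146.1] ang -0.669
[307.4 267.5 320.8 250.8] plane xz mm [ 28.5 144.7] [ 41.3 122.4] ang 1.051
[319.7 170.8 338.3 181.3] plane xz mm [40.4 19.1] [64.5 18.3] ang 0.034
[300.  239.6 319.1 248.2] plane xz mm [ 20.7 120.8] [ 39.5 120.6] ang 0.013
[271.5 189.1 273.1 209.9] plane xz mm [-9.3 80.8] [ -5.5 103.1] ang -1.403
[308.7 227.6 328.4 224.8] plane xz mm [ 28.8 103.5] [49.9 88.6] ang 0.614
[279.5 211.  299.  214.6] plane xz mm [1.000e-01 1.009e+02] [18.6 94.1] ang 0.352
[348.5 177.4 364.6 172. ] plane xz mm [79.7  0.9] [106.8 -28.9] ang 0.832
[325.4 242.4 337.3 231.4] plane xz mm [ 46.1 111. ] [59.9 91.2] ang 0.962
[268.8 227.9 253.4 227. ] plane xz mm [-19.5 129.1] [ -7.3 123.4] ang 0.437
[267.6 202.9 267.3 187.9] plane xz mm [-13.2  81.9] [-11.1  98.5] ang -1.442
[370.7 180.  357.  177.4] plane xz mm [92.9 -8.6] [115.5 -20.2] ang 0.475
```

```bash
python3 - <<'E'
from pv import *
rs=np.arange(.03,.092,.002)
def samp(d,y,ths,rs):
    g=cv2.cvtColor(d["i"],cv2.COLOR_BGR2GRAY)
    P=np.array([[proj(d["K"],d["W"],wp(.072-r*np.cos(a),y,.068+r*np.sin(a))) for r in rs] for a in ths],np.float32)
    return cv2.remap(g,P[...,0],P[...,1],cv2.INTER_LINEAR)
d=np.load("w5.npz")
ths=np.arange(.1,1.3,.04)
G=samp(d,.079,ths,np.arange(.02,.112,.006))
print("r mm",np.arange(20,112,6))
for a,r in zip(ths,G): print(round(a,2),r.tolist())
E
```

```text
r mm [ 20  26  32  38  44  50  56  62  68  74  80  86  92  98 104 110]
0.1 [48, 71, 75, 75, 74, 72, 73, 75, 76, 77, 77, 56, 81, 72, 124, 125]
0.14 [48, 74, 75, 74, 76, 73, 78, 82, 89, 97, 163, 67, 71, 121, 148, 156]
0.18 [50, 75, 74, 75, 80, 84, 90, 94, 97, 110, 165, 91, 137, 159, 173, 184]
0.22 [51, 71, 73, 81, 90, 96, 96, 117, 144, 165, 157, 75, 120, 207, 228, 232]
0.26 [48, 66, 81, 91, 95, 103, 136, 157, 163, 179, 195, 75, 154, 203, 223, 219]
0.3 [47, 59, 89, 93, 108, 146, 167, 167, 190, 217, 219, 72, 209, 177, 197, 221]
0.34 [49, 58, 89, 84, 139, 167, 175, 198, 228, 234, 220, 69, 218, 220, 186, 211]
0.38 [52, 60, 78, 83, 128, 175, 200, 230, 231, 222, 218, 71, 223, 223, 215, 167]
0.42 [54, 60, 72, 96, 119, 172, 216, 228, 218, 204, 214, 84, 195, 177, 182, 193]
0.46 [56, 66, 85, 106, 120, 148, 184, 165, 159, 156, 172, 81, 169, 160, 192, 195]
0.5 [58, 78, 121, 112, 127, 151, 155, 159, 172, 203, 219, 107, 219, 225, 226, 222]
0.54 [58, 99, 158, 128, 146, 179, 192, 220, 223, 223, 224, 135, 211, 226, 223, 222]
0.58 [59, 117, 164, 170, 178, 219, 219, 225, 223, 225, 217, 146, 137, 177, 162
[... 668 characters left out ...]
5, 226, 226, 92, 92, 88, 189, 89, 224, 219, 89]
0.98 [75, 122, 217, 223, 224, 224, 225, 201, 92, 94, 87, 182, 89, 212, 149, 150]
1.02 [76, 145, 209, 195, 177, 145, 186, 180, 190, 201, 194, 204, 88, 209, 208, 210]
1.06 [76, 116, 132, 90, 67, 73, 93, 92, 95, 87, 89, 77, 89, 213, 213, 211]
1.1 [74, 76, 72, 64, 70, 75, 80, 89, 102, 121, 142, 159, 194, 213, 213, 206]
1.14 [71, 73, 86, 108, 129, 155, 163, 185, 201, 208, 213, 212, 214, 213, 210, 196]
1.18 [78, 105, 149, 182, 197, 182, 176, 195, 207, 207, 214, 211, 214, 213, 205, 60]
1.22 [103, 158, 196, 203, 199, 181, 180, 197, 207, 211, 212, 213, 211, 210, 160, 60]
1.26 [141, 196, 204, 205, 197, 181, 186, 204, 208, 214, 210, 212, 210, 202, 53, 66]
```

```bash
cat >> pv.py <<'E'
def rect(d,y=.0805,mm=.25):
    # plane (x,z) -> px image, x from -60..110mm, z 190..40
    src=[];dst=[]
    for x,z in[(-60,190),(110,190),(110,40),(-60,40)]:
        src.append(proj(d["K"],d["W"],wp(x/1e3,y,z/1e3))); dst.append([(x+60)/mm,(190-z)/mm])
    H=cv2.getPerspectiveTransform(np.float32(src),np.float32(dst))
    return cv2.warpPerspective(d["i"],H,(int(170/mm),int(150/mm)),flags=cv2.INTER_CUBIC)
def bandfit(g,mm,th0,p0,s,w=11):
    "edges (dark band) perpendicular to direction th0 through p0 (mm xz), at distances s"
    u=np.array([-np.cos(th0),np.sin(th0)]); n=np.array([np.sin(th0),np.cos(th0)]); v=np.arange(-w,w+.1,.25)
    P=p0+s[:,None,None]*u+v[None,:,None]*n
    I=cv2.remap(g,((P[...,0]+60)/mm).astype(np.float32),((190-P[...,1])/mm).astype(np.float32),cv2.INTER_LINEAR).astype(float)
    return v,I
E
python3 - <<'E'
from pv import *
d=np.load("w5.npz"); im=rect(d); g=cv2.cvtColor(im,cv2.COLOR_BGR2GRAY)
L=cv2.createLineSegmentDetector().detect(cv2.GaussianBlur(g,(0,0),3))[0].reshape(-1,4)
for l in sorted(L,key=lambda l:-np.hypot(l[2]-l[0],l[3]-l[1])):
    a,b=[np.array([l[k]*.25-60,190-l[k+1]*.25]) for k in(0,2)]
    if a[0]>b[0]: a,b=b,a
    an=np.arctan2(a[1]-b[1],b[0]-a[0]); n=np.hypot(*(a-b))
    if .5<an<.9 and n>8: print(a.round(1),b.round(1),"ang",an.round(3),"len",n.round(1),"perp",((b-[72,68])@[np.sin(an),np.cos(an)]).round(1))
p0=np.array([72.,68.])+4.0*np.array([np.sin(.67),np.cos(.67)])
s=np.arange(16,112,4.); v,I=bandfit(g,.25,.67,p0,s)
print("v",v[::4])
for a,r in zip(s,I): print(a,r[::4].astype(int).tolist())
E
```

```text
[ 18.9 121.3] [57.3 90.9] ang 0.669 len 49.0 perp 8.8
[ 28.9 104. ] [51.1 88.1] ang 0.621 len 27.2 perp 4.2
[  5.5 125.1] [ 20.  111.5] ang 0.754 len 19.9 perp -3.9
[  2.  116.7] [ 17.9 107.4] ang 0.53 len 18.4 perp 6.6
[-27.  104.3] [-19.1  95.1] ang 0.861 len 12.0 perp -51.4
[  3.2 119.8] [ 13.1 113.5] ang 0.562 len 11.7 perp 7.2
[33.3 94.3] [43.1 88.4] ang 0.543 len 11.5 perp 2.5
[-18.3 184.5] [ -9.1 178. ] ang 0.615 len 11.3 perp 43.0
[ 96.6 181.3] [104.1 175.9] ang 0.628 len 9.3 perp 106.2
v [-11. -10.  -9.  -8.  -7.  -6.  -5.  -4.  -3.  -2.  -1.   0.   1.   2.
   3.   4.   5.   6.   7.   8.   9.  10.  11.]
16.0 [52, 52, 47, 52, 49, 49, 49, 52, 55, 61, 70, 74, 71, 72, 74, 79, 84, 106, 155, 192, 200, 202, 202]
20.0 [45, 49, 52, 52, 49, 51, 58, 62, 61, 65, 71, 72, 73, 75, 75, 76, 74, 69, 88, 132, 185, 202, 204]
24.0 [57, 54, 53, 59, 64, 62, 67, 67, 73, 70, 68, 72, 71, 73, 77, 84, 87, 77, 61, 74, 105, 158, 194]
28.0 [61, 60, 65, 75, 93, 114, 122, 113, 102, 89, 71, 72, 70, 72, 74, 101, 166, 203, 170, 91, 68, 82, 128]
32.0 [65, 73, 100, 141, 166, 164, 157, 159, 151, 120, 83, 72, 73, 
[... 1522 characters left out ...]
, 90]
88.0 [107, 96, 90, 93, 102, 117, 135, 161, 173, 172, 145, 91, 76, 88, 95, 117, 123, 134, 109, 84, 78, 80, 81]
92.0 [85, 90, 92, 89, 86, 83, 78, 78, 77, 75, 65, 63, 82, 88, 84, 80, 80, 81, 83, 78, 78, 80, 80]
96.0 [159, 172, 209, 223, 222, 222, 223, 224, 223, 222, 215, 174, 124, 119, 156, 201, 221, 222, 218, 203, 166, 180, 209]
100.0 [162, 190, 212, 222, 223, 222, 222, 221, 221, 222, 223, 222, 222, 222, 223, 223, 222, 223, 224, 224, 223, 224, 223]
104.0 [183, 216, 221, 220, 221, 222, 224, 222, 223, 223, 221, 221, 221, 223, 223, 224, 223, 223, 224, 223, 224, 223, 224]
108.0 [207, 219, 222, 223, 223, 222, 220, 222, 221, 221, 223, 222, 222, 223, 222, 224, 225, 224, 224, 223, 223, 222, 223]
```

The rectified side view gives a clean straight band 6.7 mm wide that ends near 96 mm, which fits the pointer. Its direction is 0.67 rad, while the lid edges in the same picture read 0.00. The earlier 0.74 is explained by an offset of about 4 mm in the hinge position. Next I'll go to the bar.

```bash
python3 - <<'E'
from h import *
from scipy.spatial.transform import Rotation as Ro
s=read_state(); R=np.array(s["tcp_rot"]); 
def tgt(azx):
    a=np.radians(azx); x=np.array([np.cos(a),np.sin(a),0]); z=np.array([0,0,-1.]); return np.c_[x,np.cross(z,x),z]
print((Ro.from_matrix(R.T@tgt(-61.4)).as_rotvec(degrees=True)/5).round(2),(R.T@(np.array([.442,-.222,.22])-s["position"])/.03).round(2),np.round(s["joint_positions"],1))
# bar refined from w1,w2,t2: dark blob near predicted
for f,th in(("w1",85),("w2",85),("w3",85),("t2",100),("t4",100)):
    d=np.load(f+".npz"); K,W=d["K"],d["W"]; p=proj(K,W,[.442,-.222,.076]); x0,y0=(p-16).astype(int)
    g=cv2.cvtColor(d["i"],cv2.COLOR_BGR2GRAY)[y0:y0+32,x0:x0+32]
    n,l,st,ce=cv2.connectedComponentsWithStats((g<th).astype(np.uint8)); k=1+np.argmin(np.linalg.norm(ce[1:]-16,axis=1))
    print(f,st[k],onz(K,W,ce[k]+[x0,y0],.076).round(4))
E
```

```text
[ 7.69  3.82 24.32] [-1.65 -5.38 -0.56] [-16.6  39.6  76.1 -36.3  73.5  22. ]
w1 [ 10   4  12  25 218] [ 0.4413 -0.2207  0.076 ]
w2 [  9   4  14  26 218] [ 0.4412 -0.2209  0.076 ]
w3 [  9   4  14  27 271] [ 0.4417 -0.2206  0.076 ]
t2 [  0   0  32  32 812] [ 0.4472 -0.2251  0.076 ]
t4 [12  9 10 14 73] [ 0.4426 -0.2201  0.076 ]
```

Emit:
send_rows(
  commands=[
    [0.3,0.2,1.2,-0.3,-0.5,-0.9,1],
    [0.8,0.4,2.5,-0.6,-1.2,-1.2,1],
    [1.2,0.6,3.7,-0.9,-2.0,-1.2,1],
    [1.6,0.8,5.0,-1.2,-3.0,-1.0,1],
    [2.0,1.0,6.3,-1.4,-4.0,-0.8,1],
    [2.4,1.2,7.6,-1.65,-5.0,-0.56,1],
    [2.8,1.4,8.9,-1.65,-5.38,-0.56,1],
    [3.2,1.6,10.2,-1.65,-5.38,-0.56,1],
    [3.6,1.8,11.5,-1.65,-5.38,-0.56,1],
    [4.1,2.0,12.8,-1.65,-5.38,-0.56,1],
    [4.5,2.2,14.1,-1.65,-5.38,-0.56,1],
    [5.0,2.4,15.4,-1.65,-5.38,-0.56,1],
    [5.4,2.6,16.7,-1.65,-5.38,-0.56,1],
    [5.8,2.8,18.0,-1.65,-5.38,-0.56,1],
    [6.2,3.0,19.3,-1.65,-5.38,-0.56,1],
    [6.6,3.2,20.6,-1.65,-5.38,-0.56,1],
    [7.0,3.4,21.9,-1.65,-5.38,-0.56,1],
    [7.4,3.6,23.2,-1.65,-5.38,-0.56,1],
    [7.69,3.82,24.32,-1.65,-5.38,-0.56,1],
    [7.69,3.82,24.32,-1.65,-5.38,-0.56,1],
  ],
)

```text
time_s: 13.72
position: [0.4404, -0.2216, 0.2201]
tcp_rot: [[0.477, -0.879, -0.001], [-0.879, -0.477, 0.0], [-0.001, 0.001, -1.0]]
force: [0.0, 0.1, -0.0]
opening: 0.998
grasp_force: 0.0
```

Emit:
send_rows(
  commands=[
    [0,0,0,0,0,0,1],
    [0,0,0,0,0,0,1],
    [0,0,0,0,0,0,1],
    [0,0,0,0,0,0,1],
  ],
)

```text
time_s: 14.05
position: [0.4424, -0.2219, 0.2197]
tcp_rot: [[0.481, -0.877, -0.001], [-0.877, -0.481, -0.0], [-0.0, 0.001, -1.0]]
force: [-0.3, 0.8, 0.3]
opening: 0.998
grasp_force: 0.0
```

```bash
python3 - <<'E'
from h import *
s=read_state(); print(np.round(s["joint_positions"],1))
rel([.4415,-.2207,.10],28.6); rel([.4415,-.2207,.027],28.6)
i,K,W=cap("wrist"); np.savez("w6",i=i,K=K,W=W)
p=proj(K,W,[.4415,-.2207,.076]); print("bar px",p)
E
```

```text
[-39.6  18.1  98.4  -0.   63.5 111.7]
alt [-0.000e+00  2.000e-02 -3.597e+01]
row [0.01  0.003 0.026] [-0.049  0.004  3.989] q6 111.7
alt [-0.000e+00  2.000e-02 -3.597e+01]
row [0.01  0.003 0.026] [-4.800e-02  2.000e-03  6.423e+00] q6 111.7
bar px [320.30507444 220.71634037]
```

Emit:
send_rows(
  commands=[
    [0,0,0,-0.05,0,1.2,1],
    [0,0,0,-0.05,0,2.4,1],
    [0,0,0,-0.05,0,3.4,1],
    [0,0,0,-0.05,0,4.2,1],
    [0,0,0,-0.05,0,4.7,1],
    [0,0,0,-0.05,0,4.8,1],
    [0,0,0,-0.05,0,4.8,1],
  ],
)

```text
time_s: 14.68
position: [0.4408, -0.2201, 0.0747]
tcp_rot: [[0.48, -0.877, -0.003], [-0.877, -0.48, 0.002], [-0.003, 0.002, -1.0]]
force: [-0.0, 0.2, -0.2]
opening: 0.996
grasp_force: 0.0
```

Emit:
send_rows(
  commands=[
    [0,0,0,0,0,0.3,1],
    [0,0,0,0,0,0.6,1],
    [0,0,0,0,0,0.9,1],
    [0,0,0,0,0,1.2,1],
    [0,0,0,0,0,1.5,1],
    [0,0,0,0,0,1.6,1],
    [0,0,0,0,0,1.6,1],
  ],
)

```text
time_s: 15.27
position: [0.4404, -0.2201, 0.0266]
tcp_rot: [[0.479, -0.878, -0.002], [-0.878, -0.479, 0.001], [-0.002, 0.002, -1.0]]
force: [0.0, -0.5, -0.1]
opening: 1.002
grasp_force: 0.0
```

Emit:
send_rows(
  commands=[
    [0,0,0,0,0,0,0],
    [0,0,0,0,0,0,0],
    [0,0,0,0,0,0,0],
    [0,0,0,0,0,0,0],
    [0,0,0,0,0,0,0],
    [0,0,0,0,0,0,0],
    [0,0,0,0,0,0,0],
    [0,0,0,0,0,0,0],
    [0,0,0,0,0,0,0],
    [0,0,0,0,0,0,0],
    [0,0,0,0,0,0,0],
    [0,0,0,0,0,0,0],
    [0,0,0,0,0,0,0],
    [0,0,0,0,0,0,0],
  ],
)

```text
time_s: 16.43
position: [0.4407, -0.2207, 0.0277]
tcp_rot: [[0.48, -0.877, -0.001], [-0.877, -0.48, -0.0], [-0.001, 0.001, -1.0]]
force: [-2.8, -2.5, 1.0]
opening: 0.32
grasp_force: 30.0
```

The bar is pinched, at opening 0.32 (27.8 mm). I'll lift along the arc, to 0.3 rad first.

Emit:
send_rows(
  commands=[
    [0,0,0,0.015,0,-0.2,0],
    [0,0,0,0.03,0,-0.4,0],
    [0,0,0,0.043,0,-0.585,0],
    [0,0,0,0.075,0,-0.78,0],
    [0,0,0,0.105,0,-0.97,0],
    [0,0,0,0.143,0,-1.163,0],
    [0,0,0,0.19,0,-1.35,0],
    [0,0,0,0.245,0,-1.54,0],
    [0,0,0,0.301,0,-1.728,0],
    [0,0,0,0.301,0,-1.728,0],
    [0,0,0,0.301,0,-1.728,0],
  ],
)

```text
time_s: 17.35
position: [0.445, -0.2285, 0.08]
tcp_rot: [[0.48, -0.877, -0.001], [-0.877, -0.48, -0.0], [-0.001, 0.001, -1.0]]
force: [-3.4, -3.7, -6.6]
opening: 0.316
grasp_force: 30.0
```

Emit:
send_rows(
  commands=[
    [0,0,0,0.07,0,-0.185,0],
    [0,0,0,0.14,0,-0.37,0],
    [0,0,0,0.214,0,-0.546,0],
    [0,0,0,0.3,0,-0.73,0],
    [0,0,0,0.39,0,-0.9,0],
    [0,0,0,0.481,0,-1.068,0],
    [0,0,0,0.58,0,-1.24,0],
    [0,0,0,0.69,0,-1.41,0],
    [0,0,0,0.8,0,-1.562,0],
    [0,0,0,0.92,0,-1.73,0],
    [0,0,0,1.05,0,-1.886,0],
    [0,0,0,1.05,0,-1.886,0],
    [0,0,0,1.05,0,-1.886,0],
  ],
)

```text
time_s: 18.43
position: [0.4593, -0.2553, 0.1362]
tcp_rot: [[0.479, -0.878, -0.003], [-0.878, -0.479, 0.002], [-0.003, 0.002, -1.0]]
force: [-4.6, -2.0, -7.7]
opening: 0.314
grasp_force: 30.0
```

```bash
python3 - <<'E'
from pv import *
for n in("wrist","scene","top"):
    i,K,W=cap(n); np.savez("h_"+n,i=i,K=K,W=W)
    pv=wp(.0754,.066,.072); 
    print(n,"lid left edge proj (hinge, front @.67)",proj(K,W,pv).round(1),proj(K,W,wp(.0754-.142*np.cos(.67)-.008*np.sin(.67)*0,.066,.072+.142*np.sin(.67))).round(1),"ptr tip",proj(K,W,wp(.0754-.095*np.cos(.67),.079,.072+.095*np.sin(.67))).round(1))
s=read_state(); print(s["force"],s["grasp_force"],s["position"])
d=np.load("h_scene.npz"); g=cv2.cvtColor(d["i"],cv2.COLOR_BGR2GRAY); print(g[150:290:10,290:400:8].tolist())
E
```

```text
wrist lid left edge proj (hinge, front @.67) [222.1  39.7] [189.7 231.4] ptr tip [179.3 155.3]
scene lid left edge proj (hinge, front @.67) [318.1 209.1] [313.9 208. ] ptr tip [308.6 207.9]
top lid left edge proj (hinge, front @.67) [359.8 215.8] [312.2 238.5] ptr tip [326.  224.6]
[-4.85713896 -1.22796609 -6.42312017] 29.99880015850067 [ 0.45927128 -0.2550889   0.13595391]
[[218, 72, 52, 51, 49, 56, 53, 56, 51, 54, 51, 64, 39, 63], [217, 51, 50, 49, 43, 44, 75, 56, 54, 57, 56, 77, 78, 63], [219, 38, 41, 30, 33, 32, 56, 58, 56, 54, 49, 70, 66, 60], [216, 21, 159, 83, 74, 30, 53, 55, 52, 53, 58, 46, 64, 63], [161, 67, 211, 199, 55, 28, 54, 53, 53, 56, 54, 50, 63, 64], [190, 141, 208, 63, 54, 49, 56, 57, 52, 55, 48, 53, 62, 59], [205, 217, 217, 162, 178, 184, 61, 54, 52, 54, 53, 56, 58, 62], [140, 136, 217, 211, 94, 91, 61, 52, 55, 55, 52, 52, 56, 50], [216, 209, 168, 128, 95, 94, 63, 56, 52, 55, 53, 54, 56, 44], [204, 203, 193, 123, 57, 154, 77, 53, 55, 55, 54, 53, 56, 40], [176, 166, 166, 134, 54, 155, 134, 54, 56, 54, 57, 52, 54, 43], [170, 172, 172, 91, 95, 103, 120, 54, 54, 54, 51, 52, 52, 46], [175, 197, 185, 96, 93, 95, 93, 57, 58, 49, 55, 55, 58, 57], [187, 197, 197, 65, 82, 91, 95, 54, 53, 52, 55, 54, 55, 63]]
```

The displacement matches 0.67 rad (rise 108.5 mm, back 39.5 mm). To check independently of any slip, I'll get the lid's angle from its own edges in the wrist view, with the same method on an earlier shut-lid picture as control.

```bash
python3 - <<'E'
from pv import *
d=np.load("h_wrist.npz"); K,W=d["K"],d["W"]; g=cv2.cvtColor(d["i"],cv2.COLOR_BGR2GRAY)
def lp(x,y,z,a,h=(.0754,.072)): # lid frame -> world
    return wp(h[0]+x*np.cos(a)+z*np.sin(a),y,h[1]-x*np.sin(a)+z*np.cos(a))
for a in(.6,.67,.74): print(a,"FL,RL,RR,FR top",[proj(K,W,lp(x,y,.008,a)).round(0).tolist() for x,y in((-.142,.066),(0,.066),(0,-.066),(-.142,-.066))])
L=cv2.createLineSegmentDetector().detect(g[:300])[0].reshape(-1,4)
for l in sorted(L,key=lambda l:-np.hypot(l[2]-l[0],l[3]-l[1])):
    n=np.hypot(l[2]-l[0],l[3]-l[1])
    if n>28 and 130<min(l[0],l[2]) and max(l[0],l[2])<500: print(l.round(1),round(n))
print(g[60:300:20,150:490:10])
E
```

```text
0.6 FL,RL,RR,FR top [[191.0, 233.0], [219.0, 29.0], [422.0, 29.0], [450.0, 234.0]]
0.67 FL,RL,RR,FR top [[184.0, 224.0], [219.0, 28.0], [422.0, 28.0], [457.0, 225.0]]
0.74 FL,RL,RR,FR top [[176.0, 213.0], [219.0, 28.0], [422.0, 28.0], [464.0, 213.0]]
[450.3 230.9 419.4  40.6] 193
[336.9 234.1 451.9 233.1] 115
[191.9 231.2 304.3 233.5] 112
[389.4 266.5 494.4 266.5] 105
[148.1 266.7 251.9 266.5] 104
[206.2 137.2 191.3 228.4] 92
[204.   60.5 192.2 120.9] 62
[400.6 242.1 339.4 242.1] 61
[295.6 282.1 346.9 282.5] 51
[173.2  88.  204.2  51.7] 48
[305.7 231.8 304.4 279.4] 48
[335.6 279.4 336.2 233.1] 46
[4.648e+02 4.130e+01 4.809e+02 2.000e-01] 44
[236.9 236.2 195.6 236.2] 41
[263.1  37.6 224.4  37.4] 39
[185.7 125.6 173.4  90.1] 38
[418.1  38.1 380.6  38.4] 38
[300.6 296.4 264.4 294.9] 36
[340.6  38.  304.4  38.6] 36
[385.6 295.1 350.6 295.5] 35
[264.   68.3 267.3  34.5] 34
[301.   36.8 299.5  70.6] 34
[303.1 238.8 269.4 239. ] 34
[344.2  68.1 343.2  35.6] 33
[178.8 152.8 183.8 121.1] 32
[296.9  69.7 265.6  69.3] 31
[376.9  70.  345.6  69.9] 31
[268.1  34.4 299.4  34.8] 31
[261.1 295.9 276
[... 1170 characters left out ...]
 160 161 156 156 208 207 212 203 211 213 205 207 203 201 206 201 205
  209 202 207 204 199 207 205 204 208 206 205 210 132 128 128 127]
 [158 162 155 161 158 204 207 211 208 212 210 204 206 201 203 210 202 204
  208 198 209 204 200 209 206 209 209 209 207 204 138 128 127 131]
 [ 71 107 159 157 159 159 158 165 176 140 131 132 134 135 133 134 210 208
  202  85  87  85  85  87  85  89 130 130 129 118 109 106 113 119]
 [100 142  94  80  75  68  77 157 175 183 185 173 161 158 154 137 212 208
  202 135 136 136 137 135 133 133 130 131 122 108 109 111 108 115]
 [ 31  30  35  29  36  26  35  33  36  35  38 177 144  18  30 144 212 211
  202 186  42  27  81 133  39  34  38  32  37  33  32  33  29  35]]
```

```bash
cat > pnp.py <<'E'
from pv import *
def pose(d,px,obj=None):
    O=np.array([[-.142,.066,0],[0,.066,0],[0,-.066,0],[-.142,-.066,0]])
    n,rs,ts,e=cv2.solvePnPGeneric(O,np.array(px,float),d["K"],None,flags=cv2.SOLVEPNP_IPPE)
    for r,t_,er in zip(rs,ts,e):
        M=d["W"][:3,:3]@cv2.Rodrigues(r)[0]; X=(d["W"]@np.append(t_.ravel(),1))[:3]
        x=M[:,0]; xt=np.append(R@[1,0],0); yt=np.append(R@[0,1],0)
        q=R.T@(X[:2]-t)
        print("angle about y",np.arctan2(-x[2],x@xt).round(4),"az",np.degrees(np.arctan2(x[1],x[0])).round(2),"roll",M[2,1].round(3),"hinge tester",(q*1000).round(1),(X[2]*1000).round(1),"err",er.ravel().round(2))
E
python3 - <<'E'
from pnp import *
print("lid open"); pose(np.load("h_wrist.npz"),[(190.9,231.2),(222.5,37.4),(419,38.1),(450.7,233.1)])
def inter(a,b):
    p=np.cross(np.cross([*a[:2],1],[*a[2:],1]),np.cross([*b[:2],1],[*b[2:],1])); return p[:2]/p[2]
for f in("w1","w2","w3","w6"):
    d=np.load(f+".npz"); K,W=d["K"],d["W"]; g=cv2.cvtColor(d["i"],cv2.COLOR_BGR2GRAY)
    L=cv2.createLineSegmentDetector().detect(g)[0].reshape(-1,4)
    C=[proj(K,W,wp(x,y,.076)) for x,y in((-.070,.066),(.072,.066),(.072,-.066),(-.070,-.066))]
    E=[]
    for k in range(4):
        a,b=C[k],C[(k+1)%4]; u=(b-a)/np.linalg.norm(b-a); n=np.array([-u[1],u[0]]); pts=[];
        for l in L:
            p,q=l[:2],l[2:]
            if np.hypot(*(q-p))>12 and abs((p-a)@n)<6 and abs((q-a)@n)<6 and abs(((q-p)/np.hypot(*(q-p)))@n)<.05 and -5<(p-a)@u<np.linalg.norm(b-a)+5: pts.append((np.hypot(*(q-p)),((p+q)/2-a)@n,l))
        pts.sort(key=lambda z:-z[0]); print(f,k,[(int(x),round(float(y),1)) for x,y,_ in pts[:4]]); E.append(pts[0][2] if pts else None)
    if all(e is not None for e in E): pose(d,[inter(E[3],E[0]),inter(E[0],E[1]),inter(E[1],E[2]),inter(E[2],E[3])])
E
```

```text
lid open
angle about y 0.6497 az -61.42 roll 0.004 hinge tester [76.4 -0.4] 72.8 err [0.47]
angle about y -0.7984 az -61.36 roll -0.005 hinge tester [44.3 -0.1] 193.1 err [48.23]
w1 0 [(48, -5.8), (48, -0.1), (38, -4.9), (34, -0.2)]
w1 1 [(21, 1.3), (20, 1.6), (18, 1.4), (17, 1.4)]
w1 2 [(115, 0.9)]
w1 3 [(107, 0.3)]
angle about y 0.189 az -63.93 roll -0.212 hinge tester [72.7  4.2] 67.7 err [1.89]
angle about y -0.2286 az -58.59 roll -0.218 hinge tester [66.7 10.8] 97.3 err [2.28]
w2 0 [(82, -4.7), (52, -3.4), (52, -1.8), (50, 0.6)]
w2 1 [(25, 1.3), (22, 1.5), (20, 1.7), (17, 1.8)]
w2 2 [(85, 0.9)]
w2 3 [(58, 0.5), (52, 0.1)]
angle about y 0.2398 az -64.16 roll -0.167 hinge tester [72.6  2.3] 62.5 err [2.81]
angle about y -0.1921 az -59.35 roll -0.209 hinge tester [67.2  8.7] 93.0 err [2.83]
w3 0 [(81, -4.6), (55, -3.3), (51, 0.5), (46, 0.7)]
w3 1 [(23, 1.3), (22, 1.4), (22, 1.7), (21, 1.4)]
w3 2 [(128, 1.0)]
w3 3 [(61, 0.6), (50, 0.3)]
angle about y -0.1543 az -59.95 roll -0.12 hinge tester [68.9  6.9] 90.6 err [1.67]
angle about y 0.2007 az -63.81 roll -0.248 hinge tester [73.4  3.8] 65.5 err [2.41]
w6 0 [(52, 1.0), (51, -0.9), (37, 1.5)]
w6 1 [(31, 1.6), (27, 1.8), (27, 2.2), (23, 1.7)]
w6 2 [(160, 1.1)]
w6 3 [(131, 0.8)]
angle about y 0.0059 az -61.52 roll 0.035 hinge tester [72.3 -0.6] 70.4 err [0.48]
angle about y -0.2098 az -61.48 roll -0.04 hinge tester [67.6  0.4] 85.3 err [2.19]
```

The lid reads 0.65 rad by PnP, with the hinge where it should be, and the shut-lid control reads 0.006. Kinematics gives 0.667. Next I'll check the pointer in this same picture and recheck the tip-based estimates with the nominal hinge.

```bash
python3 - <<'E'
from pv import *
d=np.load("h_wrist.npz"); K,W=d["K"],d["W"]; g=cv2.cvtColor(d["i"],cv2.COLOR_BGR2GRAY)
print("tip pred nominal",[(a,proj(K,W,tip(a)).round(1).tolist()) for a in(.6,.65,.7,.75)],"pivot",proj(K,W,wp(.072,.079,.068)).round(1), "pivot boss y.085",proj(K,W,wp(.072,.085,.068)).round(1))
for r in range(36,166,4): print(r,"".join("#" if v<60 else "+" if v<85 else "-" if v<115 else "." for v in g[r,160:225]))
E
```

```text
tip pred nominal [(0.6, [186.9, 167.8]), (0.65, [183.9, 163.3]), (0.7, [180.9, 158.1]), (0.75, [177.8, 152.5])] pivot [205.1  47. ] pivot boss y.085 [196.4  46.9]
36 ..............................................++++++-............
40 ..............................................-++++++++++-.......
44 ........................................-+++-.-++++######+-......
48 ........................................++###+++#######--.-......
52 .......................................++++++######+-............
56 ......................................-+++######+-...............
60 .....................................++######+...................
64 ..................................++#######+.....................
68 ..............................-++#########+......................
72 ...........................-+############+.......................
76 ........................-+###############-.......................
80 .....................-+########+++++####-........................
84 ..................++########-...-++####+.........................
88 ...............--+++#####-.....-++###
[... 656 characters left out ...]

128 .......................-++#########-.............................
132 .......................-+++##########-...........................
136 ......................-+++##+--++#####+..........................
140 .....................-+++##+....-++#####-...-....................
144 ....................-+++##+-......-+######++-....................
148 ...................--++###-..........-######-....................
152 ...................-+++##+.............-+##-.....................
156 ..........................................-......................
160 .................................................................
164 .................................................................
```

The dump resolves this. In this picture the pointer is the straight line from about (202,48) to (182,153), and it runs parallel to the lid edges in perspective. The tip-based offset comes from the bar lying a few mm above the hinge line. I'll settle it with a vanishing-point fit of both in the same picture.

```bash
python3 - <<'E'
from pv import *
d=np.load("h_wrist.npz"); K,W=d["K"],d["W"]; g=cv2.cvtColor(d["i"],cv2.COLOR_BGR2GRAY).astype(float)
def edge(rows,c0,slope,r0,side,lev,w=6):
    out=[]
    for r in rows:
        c=c0+slope*(r-r0); xs=np.arange(c-w,c+w,.1); v=np.interp(xs,np.arange(640),g[r]); s=np.where((v[:-1]-lev)*(v[1:]-lev)<0)[0]
        s=[k for k in s if (v[k+1]<v[k])==(side>0)]
        if s: out.append((r,xs[min(s,key=lambda k:abs(xs[k]-c))]))
    out=np.array(out); 
    for _ in range(3):
        p=np.polyfit(out[:,0],out[:,1],1); e=out[:,1]-np.polyval(p,out[:,0]); k=abs(e)<max(2*e.std(),.3); out=out[k]
    return p,len(out),e.std()
E={}
cl=list(range(84,102))+list(range(138,152))
E["ptr left"]=edge(cl,192,-.192,84,+1,115)
E["ptr right"]=edge(list(range(84,101))+list(range(140,152)),199,-.192,84,-1,115)
E["ptr right2"]=edge(range(62,101),204,-.195,60,-1,115)
E["lid left"]=edge(range(142,226),205.4,-.1634,142,-1,183)
E["lid right"]=edge(range(50,226),421,.1624,50,+1,175)
from numpy import cross
pl,pr=E["lid left"][0],E["lid right"][0]; vr=(pr[1]-pl[1])/(pl[0]-pr[0]); vc=np.polyval(pl,vr)
n=np.append(R@[1,0],0); 
def vp(a): # image vanishing point of direction at angle a
    D=W[:3,:3].T@np.append(R@[np.cos(a),0],-np.sin(a)*1.); q=K@D; return q[:2]/q[2]
for k,(p,m,s) in E.items(): print(k,"slope",p[0].round(4),"n",m,"rms",s.round(2))
print("lid VP",vc.round(1),vr.round(1)); A=np.arange(.5,.9,.002); V=np.array([vp(a) for a in A]); print("lid ang",A[np.argmin(abs(V[:,1]-vr))])
for k in("ptr left","ptr right","ptr right2"):
    p=E[k][0]; print(k,"ang",A[np.argmin(abs(np.polyval(p,V[:,1])-V[:,0]))].round(3))
print("lid edges separately",[A[np.argmin(abs(np.polyval(E[k][0],V[:,1])-V[:,0]))].round(3) for k in("lid left","lid right")], "VP cols",V[0].round(0),V[-1].round(0))
s=read_state(); print(s["time_s"],np.round(s["position"],4))
E
```

```text
ptr left slope -0.1975 n 31 rms 0.1
ptr right slope -0.2077 n 29 rms 0.11
ptr right2 slope -0.1932 n 38 rms 0.09
lid left slope -0.1731 n 78 rms 0.19
lid right slope 0.1573 n 147 rms 0.1
lid VP 326.5 -553.8
lid ang 0.6640000000000001
ptr left ang 0.656
ptr right ang 0.692
ptr right2 ang 0.67
lid edges separately [np.float64(0.68), np.float64(0.648)] VP cols [  321. -1140.] [ 320. -220.]
18.5833 [ 0.4593 -0.2551  0.136 ]
```

The lid reads 0.664 rad and the pointer about 0.67, matching the side view, so they line up. I'll let it settle, confirm it is holding still, and hand in.

Emit:
send_rows(
  commands=[
    [0,0,0,0,0,0,0],
    [0,0,0,0,0,0,0],
    [0,0,0,0,0,0,0],
    [0,0,0,0,0,0,0],
    [0,0,0,0,0,0,0],
    [0,0,0,0,0,0,0],
    [0,0,0,0,0,0,0],
    [0,0,0,0,0,0,0],
  ],
)

```text
time_s: 19.25
position: [0.4592, -0.2551, 0.1359]
tcp_rot: [[0.48, -0.877, -0.004], [-0.877, -0.48, 0.002], [-0.004, 0.002, -1.0]]
force: [-5.0, -0.8, -7.3]
opening: 0.317
grasp_force: 30.0
```

```bash
python3 - <<'E'
from h import *
s=read_state(); print(np.round(s["position"],4),abs(np.array(s["qvel"])).max().round(2),s["grasp_force"],np.round(s["force"],1))
if s["grasp_force"]>20 and abs(s["position"][2]-.136)<.003: print(bot.hand_in())
E
```

```text
[ 0.4592 -0.2551  0.1359] 0.11 29.998546242713928 [-5.  -0.8 -7.3]
the job is handed in; nothing more can be done
None
```

The loupe is in the grey bin, and the gripper is holding the lid still at about 0.665 rad, in line with the pointer (about 0.67 rad); the job was handed in at about 19 s.

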